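# Put oiled heel blanks away under the drying-rack shelf

## Robot

A 6-joint arm with a two-finger parallel gripper is mounted at the origin on the work surface. World frame = base frame: x ahead of the robot, y to its left, z up, the work surface at z = 0. Lengths are in m, angles in rad, forces in N, time in s.
With the tool pointing down it reaches from about 0.25 to 0.775 m from the base axis. Payload 4 kg.
Tool frame: the origin (TCP) lies midway between the tips of the shut fingers; the grasp point (between the pads) lies 19 mm behind it; y points along the fingers, x is the direction in which the jaws open and shut, and the axes are right-handed (so a half turn about y gives the same grasp; the last joint's range is limited). The gripper opens to 94 mm and grips with 3 to 60 N. Pads are 16 mm wide; open, the fingers measure 119 mm over their backs; the gripper's body (75 mm by 177 mm) begins 78 mm behind the grasp point.
Start: joints at [1.135, 0.087, 1.371, -0, 1.684, -0.103], TCP at [0.18, 0.52, 0.206] pointing down, gripper open.
Joint ranges: [-3.1, 3.1], [-0.76, 2.03], [0.27, 2.55], [-1.08, 4.22], [0.17, 2.65], [-2.57, 2.57]. Speed limits (rad/s): [2.79, 2.79, 3.14, 3.14, 3.14, 3.14].

## Interface

Orientations are given as a unit quaternion [x, y, z, w].
In Python, from plant import arm gives the robot as it stands.
- The arm moves only by the tool send_rows, never from a script. Its argument "moves" is a list of rows, each a list of 3 entries, a list of its own where there are three numbers: the shift along the tool's x, y, z as a fraction of full scale, then the turn, a rotation vector about the tool's x, y, z as a fraction of full scale, then the opening, from 0 (shut) to 1 (fully open). A call has 1 to 10 rows; each row is the pose to reach, as a shift and turn from the pose commanded when the call began, along the tool's axes at that moment; what a row does not reach only later rows make up. Full scale, the value 1, is 0.5 m for a shift and 45 degrees for a turn. A row lasts 1/8 s, in which the tool goes at most 62.5 mm and 10.7 degrees, less where a joint would pass 70% of its speed; a pose out of reach is approached as far as the arm can. A call with a number of a shift or a turn outside -1 to 1 is refused whole. A call with a gripper value outside its range is refused whole. The fingers move at their own pace and stop on an object; the grip force is fixed at half the most. Time passes only in rows, so rows that repeat a pose let the fingers close. It gives the time, the measured TCP pose, the force and the opening at its end, in the units of the state.
- arm.get_state(): the state, without advancing time (a new reading comes with each control period).
- arm.capture(name): name is "side" or "top"; returns a dict with "frame" (400x640x3 uint8, blue, green, red), "intrinsics" (3x3 intrinsics, pixels), "T" (4x4, takes a point from camera to world coordinates). Camera axes: x right, y down, z forward; pixel columns grow to the right and rows downward; lengths in m; the calibration is good to about 2 mm. A picture is of the moment at which its call begins. There is no depth.
- arm.job_done(): hands the job in, once; it reports no verdict.
The state is a dict: "t": time; "joint_pos": joint angles; "joint_velocities": joint speeds; "joint_torque": joint torques, N m; "tool_pos": TCP position; "tool_rot": TCP orientation; "ft_force": force on the tool from outside, world axes, zero at the start; "torque": the same for the moment, N m; "opening": finger opening in m.
Only numpy, scipy, OpenCV 4.12 (cv2) and the standard library are available. Lean on these libraries where they do the work, as an engineer would, in place of code of your own. Each camera call takes 0.05 s, during which the arm holds its last target. There are 200 camera calls.

## Task

Put the freshly oiled heel blanks away to dry. First lift the drying rack's sliding shelf up its little ladder until its hooks have clicked past the top rung, lower it so the hooks sit on that top rung, and let go; then push all the dark wooden blanks lying on the bench, end first, in under the raised shelf until they meet the stop bar at the ladder's foot. Also screw the oil tin's cap fully tight (clockwise), and do not disturb the other things on the bench.

Things in the scene. Friction and masses are not known exactly. Their poses are not given: they have to be found in the camera images.
- rack: Drying rack screwed to the bench: upright ladder, rails at y = -210 and +210 mm, 205 mm high, three 12 mm rungs, axes at z = 54, 99, 144 mm, x = 13 mm; wooden stop bar 30 mm high across its foot. Origin: on the bench, mid-width, on the stop bar's front face; +x from the front to the back, +y along the rungs, z up. Drying bay: the bare bench in front of the stop bar (x < 0), between the rails.
- section (a joint): Height (m) of the sliding section: 0 on the lowest rung (start), 0.045 middle, 0.090 top rung, end stop 0.125. It is a plywood shelf, rack x = -8 to -95 mm, 400 mm wide, 12 mm thick, underside 22 mm above the bench at 0 (112 mm on the top rung), with a handle on top and a pawl at its back. About 0.7 kg; slides straight up and down; falls to the next rung below if let go.
- pawl (a joint): Angle (rad) of the section's gravity pawl: two steel hooks at rack y = -110 and +110 mm on one shaft at the back of the shelf, weighted to swing out over the rungs. 0 = out (locked); grows to about 1 as a rung folds them while the section rises past. They swing out again by themselves in about 0.3 s once the section is about 19 mm above its seat on that rung; then lower it to sit.
- shelf_handle (a point): Middle of the lifting handle on the section: a wooden bar 64 mm long running front to back (rack x), 16 mm wide (rack y), 16 mm high, on two posts, 42 mm free between bar and shelf. At rack x = -59 mm, y = 0, 84 mm above the bench when section is 0; moves with it. Axes as the rack's.
- tin: Oblong oil tin (56 x 108 mm, 98 mm high with its 18 mm wooden cradle), screwed to the bench; place and yaw vary. Origin on the bench under its centre, +y along its long side, +z up.
- cap_grip (a point): Middle of the grip bar across the top of the tin's screw cap, on its turning axis, 136 mm above the bench. Bar 14 mm wide, 46 mm long, 28 mm high, top at 148 mm; cap disc below it 48 mm across, top at 120 mm. Fully tight, the bar lies along the tin's long side (tin y); at cap = c it is turned by 2.6 - c anticlockwise from that, seen from above.
- cap (a joint): Turn of the captive screw cap (rad): grows clockwise seen from above, 2.6 = fully tight, against its stop. Starts anywhere from 0 to 0.8; stays where it is left; takes about 0.06 N m. The cap does not rise or sink.
- blank_a: Heel blank: dark wooden block 145 x 50 x 35 mm, about 0.18 kg, lying flat. Origin: centre of its underside; x along its length, z up. Three or four of blanks a to d, all alike, are there (others None). Put away it lies along rack x, inner end on the stop bar, so its centre is at rack x = -72 mm and its outer 50 mm stick out in front of the shelf.
- blank_b: As blank_a.
- blank_c: As blank_a.
- blank_d: As blank_a.
- sanding_block: Bystander: cork sanding block 65 x 110 x 30 mm; leave alone.
- glue_bottle: Bystander: glue bottle, 60 mm diameter, 150 mm high; leave alone.
- try_square: Bystander: try square, wooden stock 110 mm and steel blade 140 mm, lying on the bench; leave alone.
Not all that is in view belongs to the job. What is shaped like the tin but pink or purple is not meant.

How it is judged:
On the way, in this order (a step that is already met when the one before it is completed fails the run):
1. the section has been raised until its hooks have cleared the top rung and swung out over it (value of joint section above 0.094 m and value of joint pawl below 0.2 rad), for 0.05 s.
2. the section has been lowered so that the hooks sit on the top rung, and let go (value of joint section between 0.086 and 0.0935 m and value of joint pawl below 0.2 rad and contact force between section and the fingers below 0.3 N), for 0.3 s.
At the end, for the whole second after the job is handed in: Section on the top rung (height 0.086 to 0.0935, hooks out); every blank flat under the shelf, inner end within about 18 mm of the stop bar, centre within 175 mm of the rack's middle, length within 0.25 rad of the rack's x; cap at 2.4 rad or more; blanks at rest (value of joint section between 0.086 and 0.0935 m and value of joint pawl below 0.2 rad and value of joint cap above 2.4 rad and x of blank_a in the frame of rack between -0.0905 and -0.06 m and y of blank_a in the frame of rack between -0.175 and 0.175 m and height (world z) of each of blank_a, blank_b, blank_c, blank_d below 0.006 m and angle between each of blank_a, blank_b, blank_c, blank_d's own z axis and vertical below 0.1 rad and angle between the x axis of each of blank_a, blank_b, blank_c, blank_d and the x axis of rack, either way round below 0.25 rad and linear speed of each of blank_a, blank_b, blank_c, blank_d below 0.02 m/s and x of blank_b in the frame of rack between -0.0905 and -0.06 m and y of blank_b in the frame of rack between -0.175 and 0.175 m and x of blank_c in the frame of rack between -0.0905 and -0.06 m and y of blank_c in the frame of rack between -0.175 and 0.175 m and x of blank_d in the frame of rack between -0.0905 and -0.06 m and y of blank_d in the frame of rack between -0.175 and 0.175 m); the robot touches nothing.
It fails at once if the sanding block is disturbed (moved 30 mm) (distance of sanding_block from where it was at the start of the episode above 0.03 m).
It fails at once if the glue bottle is disturbed (moved 30 mm) or tipped (distance of glue_bottle from where it was at the start of the episode above 0.03 m or angle between glue_bottle's own z axis and vertical above 0.5 rad).
It fails at once if the try square is disturbed (moved 30 mm) (distance of try_square from where it was at the start of the episode above 0.03 m).
Of blank_a, blank_b, blank_c, blank_d only 3 to 4 are there at a start; the rules pass over those that are not, and their reading is None.
At some moment in a run one of blank_a, blank_b, blank_c, blank_d may be knocked a few centimetres aside while the robot is not near it.
Once in a run the grip may slacken for a moment while it holds something.
It also fails if it takes over 210 s, if anything falls off the work surface, if the arm or the gripper's body presses on something with over 40 N, if the wrist force passes 120 N, or if a joint passes its speed limit or range.

## Working session

There is one attempt and no reset: what is moved stays moved. The work goes in short steps, Python scripts to look and compute and a tool call to move; the robot and the scene stay as the last step left them, time stands still between calls to the robot, and variables do not carry over. Pictures are saved under pics/ and viewed, about 12 in all and at most 16, crops included, and the job is handed in when it is done.

Besides the shell and the picture viewer there is one more tool, called after "Request:" as name(argument=value, ...) on one line, values as JSON. send_rows: Moves the arm, as the interface text tells. Shift numbers are shares of 0.5 m and turn numbers shares of 45 degrees, none past 1 either way. Its arguments: {"type":"object","properties":{"moves":{"type":"array","items":{"type":"array"}}},"required":["moves"]}

```bash
mkdir -p pics; ls
python3 - <<'E'
from plant import arm
import cv2,numpy as np
for n in("top","side"):
    c=arm.capture(n); cv2.imwrite(f"pics/{n}0.png",c["frame"]); np.savez(f"{n}0.npz",**c); print(n,c["intrinsics"].tolist(),np.round(c["T"],4).tolist())
s=arm.get_state(); print({k:np.round(v,4).tolist() for k,v in s.items()})
E
```

```text
pics
top [[464.71408542935126, 0.0, 323.05856685781237], [0.0, 464.71408542935126, 204.5880437408226], [0.0, 0.0, 1.0]] [[0.0273, -0.984, 0.176, 0.3404], [-0.9996, -0.0279, -0.0011, -0.0169], [0.006, -0.1759, -0.9844, 1.3764], [0.0, 0.0, 0.0, 1.0]]
side [[496.6679001794745, 0.0, 321.3353874604306], [0.0, 496.6679001794745, 202.28573424640572], [0.0, 0.0, 1.0]] [[-0.9009, -0.321, 0.2922, 0.0914], [-0.434, 0.6578, -0.6156, 0.9855], [0.0054, -0.6814, -0.7319, 1.2975], [0.0, 0.0, 0.0, 1.0]]
{'t': 0.1, 'joint_pos': [1.1349, 0.0879, 1.3721, 0.0, 1.6836, -0.1031], 'joint_velocities': [-0.0005, -0.0027, -0.0035, -0.0009, 0.0012, -0.0], 'joint_torque': [0.0025, -34.125, -30.3302, 0.072, 0.0304, -0.0001], 'tool_pos': [0.1795, 0.5194, 0.2044], 'tool_rot': [0.5762, 0.4097, -0.4109, -0.5756], 'ft_force': [0.4964, -0.2002, -0.5616], 'torque': [-0.0365, -0.0082, -0.0019], 'opening': 0.0939}
```

View pics/top0.png

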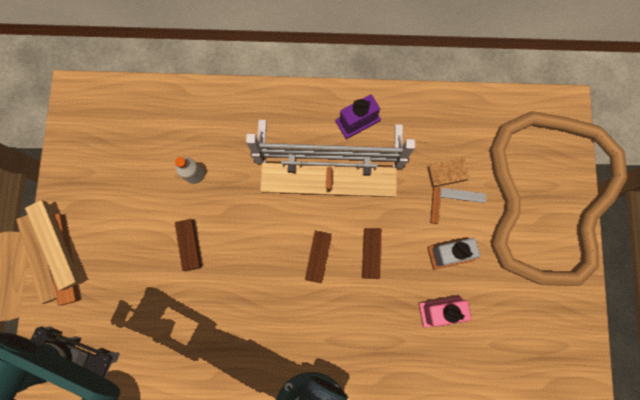

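View pics/side0.png

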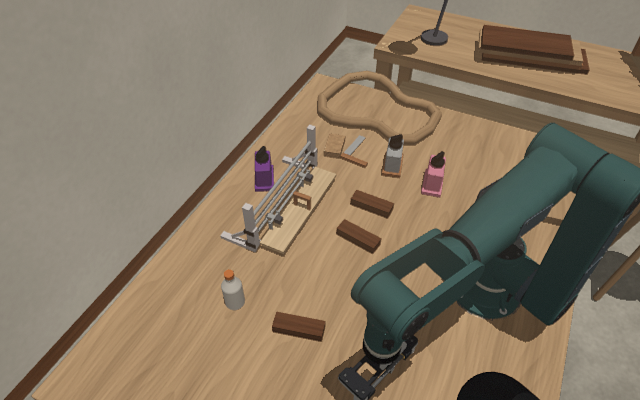

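```bash
cat > h.py <<'E'
import cv2,numpy as np
from scipy.spatial.transform import Rotation as R
def ray(c,uv,z):
    d=c["T"][:3,:3]@np.linalg.inv(c["intrinsics"])@np.array([uv[0],uv[1],1.]); o=c["T"][:3,3]
    return (o+d*(z-o[2])/d[2])[:2]
def proj(c,p):
    q=np.linalg.inv(c["T"])@np.append(p,1.); q=c["intrinsics"]@q[:3]; return q[:2]/q[2]
def blanks(c,z=0.0175):
    hsv=cv2.cvtColor(c["frame"],cv2.COLOR_BGR2HSV)
    m=cv2.inRange(hsv,(0,60,25),(14,255,125))
    m=cv2.morphologyEx(m,cv2.MORPH_OPEN,np.ones((3,3)))
    out=[]
    for k in cv2.findContours(m,cv2.RETR_EXTERNAL,cv2.CHAIN_APPROX_NONE)[0]:
        if cv2.contourArea(k)<250: continue
        P=np.array([ray(c,p[0],z) for p in k])
        r=cv2.minAreaRect((P*1000).astype(np.float32)); b=cv2.boxPoints(r)
        e=max((b[1]-b[0],b[2]-b[1]),key=np.linalg.norm); a=np.degrees(np.arctan2(e[1],e[0]))%180
        out.append((np.round(k[:,0].mean(0)),np.round(r[0]),np.round(sorted(r[1])),round(a,1)))
    return out
E
python3 - <<'E'
from h import *
t=dict(np.load("top0.npz"))
for b in blanks(t,.03): print(*b)
f=t["frame"]
a=cv2.resize(f[110:210,235:425],None,fx=4.2,fy=4.2,interpolation=cv2.INTER_CUBIC)
b=cv2.resize(f[225:340,400:500],None,fx=1,fy=1)
cv2.imwrite("pics/rack.png",a)
s=dict(np.load("side0.npz"))
g=np.hstack([cv2.resize(f[230:335,410:490],(400,525),interpolation=cv2.INTER_CUBIC),cv2.resize(s["frame"][125:204,375:435],(400,525),interpolation=cv2.INTER_CUBIC)])
cv2.imwrite("pics/tin.png",g)
E
```

```text
[318. 257.] [429.  -8.] [ 50. 144.] 170.5
[371. 253.] [ 444. -162.] [ 50. 146.] 178.3
[188. 245.] [453. 368.] [ 59. 146.] 13.6
[318.  37.] [1114.    7.] [  38. 2015.] 90.0
```

View pics/rack.png

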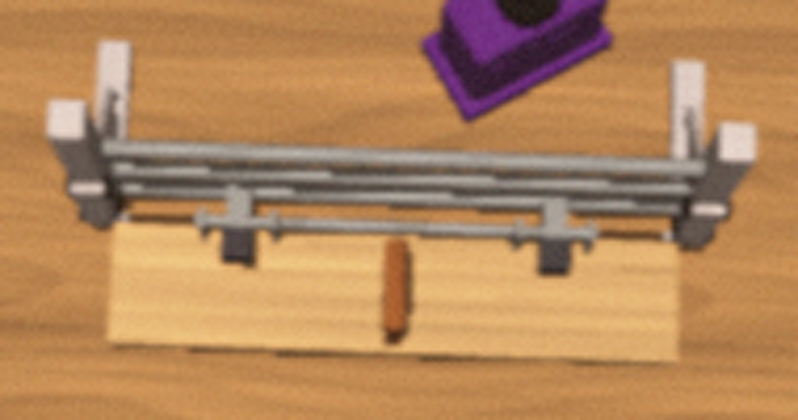

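View pics/tin.png

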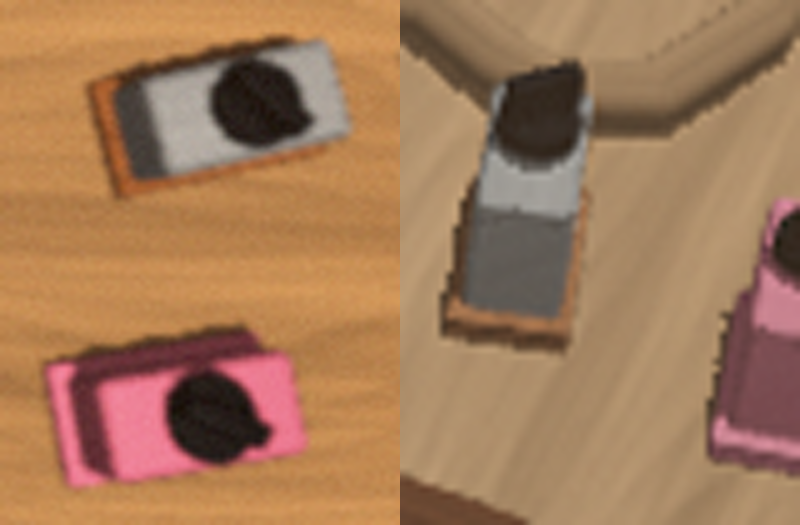

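Candidates for the tin are grey on a wooden cradle (455,252), pink (445,312) and purple (358,115). The grey one fits, since pink and purple are excluded, and the crop confirms it. The rack crop shows the shelf corners and handle clearly. Now I'll turn these into numbers.

Run:
```python
from h import *
t=dict(np.load("top0.npz")); s=dict(np.load("side0.npz"))
def P(x,y,z): return ray(t,(235+(x-1.6)/4.2,110+(y-1.6)/4.2),z)*1000
fl,fr,bl,br=P(108,342,.034),P(678,360,.034),P(112,222,.034),P(680,238,.034)
print("shelf",fl,fr,bl,br,np.linalg.norm(fl-fr),np.linalg.norm(fl-bl))
d=(fl-fr)/np.linalg.norm(fl-fr); x=np.array([d[1],-d[0]]); print("yaw x axis",np.degrees(np.arctan2(x[1],x[0])))
mid=(fl+fr)/2; print("origin",mid+95*x,"handle",mid+36*x)
print("handle ends",P(397,240,.092),P(393,340,.092))
for n in((66,118),(738,140)): print("rail top",P(*n,.205))
f=t["frame"]
T=[ray(t,(410+(x-2)/5,230+(y-2)/5),.098)*1000 for x,y in((145,82),(328,42),(350,135),(163,180))]
print("tin top",np.round(T),np.mean(T,0))
r=cv2.minAreaRect(np.array(T,np.float32));print(r)
for c,(x0,y0,x1,y1) in((t,(440,235,480,270)),(s,(380,128,410,165))):
    g=cv2.cvtColor(c["frame"],cv2.COLOR_BGR2GRAY)[y0:y1,x0:x1]
    m=(g<60).astype(np.uint8); k=max(cv2.findContours(m,0,1)[0],key=cv2.contourArea)[:,0]+[x0,y0]
    print(g.min(),"cap px",k.mean(0), np.round([ray(c,p,.148)*1000 for p in k[::2]]).tolist())
cv2.imwrite("pics/cap.png",np.hstack([cv2.resize(cv2.convertScaleAbs(f[236:270,438:482],None,3,0),(572,442),interpolation=cv2.INTER_CUBIC)]))
```

```text
shelf [615.64194595 167.46472323] [ 614.16340126 -232.77250124] [702.58622424 169.06413765] [ 702.52598963 -234.22411909] 400.2399554604571 86.9589883396711
yaw x axis -0.21165943698247494
origin [709.90202538 -33.00483285] handle [650.90242796 -32.78687825]
handle ends [679.93022605 -32.72754639] [610.58380371 -31.77087671]
rail top [722.68172212 177.49353103]
rail top [ 720.64465549 -242.86443282]
tin top [[ 462. -340.]
 [ 487. -441.]
 [ 436. -452.]
 [ 409. -349.]] [ 448.4928351  -395.44079943]
((447.885986328125, -395.0482177734375), (53.968284606933594, 108.68936920166016), 13.790216445922852)
17 cap px [459.62318841 247.31884058] [[477.0, -379.0], [475.0, -374.0], [474.0, -368.0], [474.0, -363.0], [471.0, -358.0], [472.0, -363.0], [474.0, -368.0], [475.0, -374.0], [469.0, -376.0], [464.0, -371.0], [458.0, -368.0], [453.0, -365.0], [448.0, -365.0], [443.0, -365.0], [437.0, -367.0], [432.0, -370.0], [430.0, -375.0], [427.0, -380.0], [427.0, -386.0], [427.0, -391.0], [430.0, -396.0], [433.0, -402.0], [433.0, -407.0], [439.0, -412.0], [444.0, -410.0], [449.0, -407.0], [454.0, -405.0], [459.0, -402.0], [465.0, -400.0], [467.0, -395.0], [467.0, -389.0], [472.0, -384.0], [478.0, -387.0], [478.0, -387.0], [477.0, -382.0]]
36 cap px [395.80487805 141.41463415] [[448.0, -402.0], [453.0, -393.0], [460.0, -390.0], [464.0, -382.0], [460.0, -371.0], [460.0, -359.0], [459.0, -347.0], [455.0, -337.0], [445.0, -330.0], [437.0, -328.0], [430.0, -331.0], [424.0, -334.0], [420.0, -342.0], [418.0, -349.0], [419.0, -361.0], [422.0, -371.0], [426.0, -382.0], [430.0, -392.0], [434.0, -403.0], [439.0, -407.0], [445.0, -403.0]]
```

View pics/cap.png

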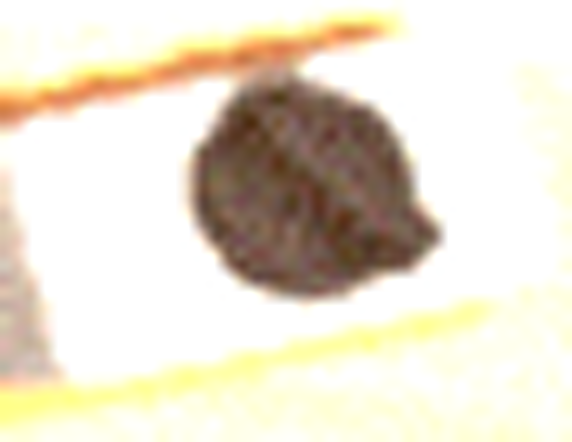

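Run:
```python
from h import *
t=dict(np.load("top0.npz"))
q=lambda x,y,z: ray(t,(438+x/13-.5,236+y/13-.5),z)*1000
c=q(300,185,.12); e1=q(438,235,.148); e2=q(405,268,.148); e=(e1+e2)/2
print("cap",c,"end",e,e1,e2,np.linalg.norm(e1-e2)); v=e-c; print(np.linalg.norm(v),"bar dir",np.degrees(np.arctan2(v[1],v[0]))%180)
w=e1-e2; print("perp end edge",(np.degrees(np.arctan2(w[1],w[0]))+90)%180)
w=q(250,100,.148)-e; print("line",np.degrees(np.arctan2(w[1],w[0]))%180)
```

```text
cap [ 451.55727853 -393.51183816] end [ 436.27164312 -409.49000903] [ 439.70711004 -412.93992012] [ 432.83617619 -406.04009793] 9.737416404665604
22.112272476993574 bar dir 46.26897122411344
perp end edge 44.87980490379856
line 48.84504462946922
```

```bash
cat > go.py <<'E'
import sys
from h import *
from plant import arm
# usage: go.py x y z yawdeg(jaw axis)  -> move fractions
x,y,z,a=map(float,sys.argv[1:5]); a=np.radians(a)
s=arm.get_state(); M=R.from_quat(s["tool_rot"]); p=np.array(s["tool_pos"])
jx=np.array([np.cos(a),np.sin(a),0]); ty=np.array([0,0,-1.])
print("t",round(s["t"],2),"tcp",np.round(p,4),"jaw deg",round(np.degrees(np.arctan2(*M.as_matrix()[1::-1,0])),1),"tilt",np.round(M.as_matrix()[:,1],3),"j6",round(s["joint_pos"][5],2),"open",s["opening"])
d=M.inv().apply(np.array([x,y,z])-p)/.5
for sg in(1,-1):
    N=R.from_matrix(np.c_[sg*jx,ty,np.cross(sg*jx,ty)])
    print("shift",np.round(d,3).tolist(),"turn",np.round(np.degrees((M.inv()*N).as_rotvec())/45,3).tolist())
E
python3 go.py .651 -.033 .22 90
```

```text
t 0.1 tcp [0.1795 0.5194 0.2044] jaw deg 70.9 tilt [-0.001 -0.002 -1.   ] j6 -0.1 open 0.09391552817464532
shift [-0.736, -0.03, -1.252] turn [-0.001, -0.424, -0.002]
shift [-0.736, -0.03, -1.252] turn [0.003, 3.576, -0.001]
```

Request:
send_rows(moves=[[[-0.53, -0.1, -0.9], [0, -0.4, 0], 1], [[-0.53, -0.1, -0.9], [0, -0.4, 0], 1], [[-0.53, -0.1, -0.9], [0, -0.4, 0], 1], [[-0.53, -0.1, -0.9], [0, -0.4, 0], 1], [[-0.53, -0.1, -0.9], [0, -0.4, 0], 1], [[-0.53, -0.1, -0.9], [0, -0.4, 0], 1], [[-0.53, -0.1, -0.9], [0, -0.4, 0], 1], [[-0.53, -0.1, -0.9], [0, -0.4, 0], 1], [[-0.53, -0.1, -0.9], [0, -0.4, 0], 1], [[-0.53, -0.1, -0.9], [0, -0.4, 0], 1]])

```text
t: 1.35
tool_pos: [0.5192, 0.1207, 0.2545]
tool_rot: [-0.505, -0.494, 0.495, 0.506]
ft_force: [0.4, 0.6, -0.7]
opening: 0.094
```

```bash
python3 go.py .650 -.033 .16 90
python3 - <<'E'
from h import *
from plant import arm
c=arm.capture("top"); cv2.imwrite("pics/top1.png",c["frame"])
for b in blanks(c,.03): print(*b)
E
```

```text
t 1.35 tcp [0.5192 0.1207 0.2545] jaw deg 88.7 tilt [-0.002 -0.    -1.   ] j6 -1.43 open 0.09402528254847417
shift [-0.301, 0.189, -0.269] turn [-0.002, -0.028, -0.0]
shift [-0.301, 0.189, -0.269] turn [0.0, 3.972, -0.003]
[316. 256.] [429.  -2.] [ 63. 148.] 170.8
[371. 253.] [ 443. -160.] [ 49. 140.] 0.3
[189. 245.] [453. 367.] [ 58. 145.] 13.1
[320.  38.] [1114.    7.] [  38. 2015.] 90.0
```

Request:
send_rows(moves=[[[-0.302, 0.1, -0.26], [0, -0.03, 0], 1], [[-0.302, 0.1, -0.26], [0, -0.03, 0], 1], [[-0.302, 0.1, -0.26], [0, -0.03, 0], 1], [[-0.302, 0.1, -0.26], [0, -0.03, 0], 1], [[-0.302, 0.2, -0.26], [0, -0.03, 0], 1], [[-0.302, 0.28, -0.26], [0, -0.03, 0], 1], [[-0.302, 0.33, -0.26], [0, -0.03, 0], 1], [[-0.302, 0.33, -0.26], [0, -0.03, 0], 1]])

```text
t: 2.4
tool_pos: [0.6432, -0.0286, 0.0881]
tool_rot: [-0.496, -0.501, 0.503, 0.5]
ft_force: [0.5, -0.2, 0.1]
opening: 0.0939
```

```bash
python3 go.py .648 -.033 .064 90
python3 - <<'E'
from h import *
from plant import arm
c=arm.capture("top"); d=arm.capture("side")
cv2.imwrite("pics/g1.png",np.hstack([cv2.resize(c["frame"][110:210,260:400],(560,400)),cv2.resize(d["frame"][120:270,220:350],(240,277))[:277].copy() if 0 else cv2.copyMakeBorder(cv2.resize(d["frame"][150:270,230:350],(240,240)),0,160,0,0,0)]))
E
```

```text
t 2.4 tcp [ 0.6432 -0.0286  0.0881] jaw deg 90.4 tilt [-0.006  0.002 -1.   ] j6 -1.71 open 0.09390778479135489
shift [-0.009, 0.048, -0.01] turn [-0.007, 0.009, 0.002]
shift [-0.009, 0.048, -0.01] turn [0.003, -3.991, 0.011]
```

View pics/g1.png

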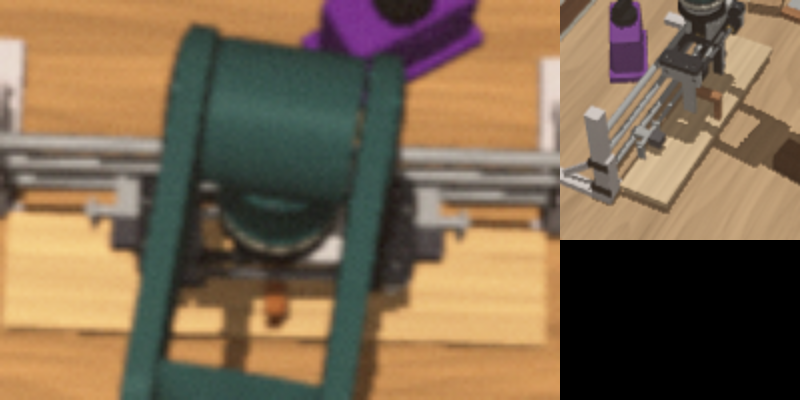

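The handle bar, its front end at crop (275,305), lies centred between the open fingers. I'll go down and close.

Request:
send_rows(moves=[[[-0.008, 0.048, -0.004], [0, 0, 0], 1], [[-0.008, 0.048, -0.004], [0, 0, 0], 1], [[-0.008, 0.048, -0.004], [0, 0, 0], 0], [[-0.008, 0.048, -0.004], [0, 0, 0], 0], [[-0.008, 0.048, -0.004], [0, 0, 0], 0], [[-0.008, 0.048, -0.004], [0, 0, 0], 0], [[-0.008, 0.048, -0.004], [0, 0, 0], 0], [[-0.008, 0.048, -0.004], [0, 0, 0], 0]])

```text
t: 3.5
tool_pos: [0.6476, -0.035, 0.0664]
tool_rot: [0.499, 0.501, -0.501, -0.499]
ft_force: [-1.5, 0.5, -0.2]
opening: 0.0374
```

Request:
send_rows(moves=[[[0, 0, 0], [0, 0, 0], 0], [[0, 0, 0], [0, 0, 0], 0], [[0, 0, 0], [0, 0, 0], 0], [[0, 0, 0], [0, 0, 0], 0]])

```text
t: 4.0
tool_pos: [0.6475, -0.0309, 0.0663]
tool_rot: [0.497, 0.503, -0.5, -0.5]
ft_force: [0.2, 7.8, 0.9]
opening: 0.0157
```

Request:
send_rows(moves=[[[0.004, -0.04, 0], [0, 0, 0], 0], [[0.004, -0.07, 0], [0, 0, 0], 0], [[0.004, -0.1, 0], [0, 0, 0], 0], [[0.004, -0.13, 0], [0, 0, 0], 0], [[0.004, -0.16, 0], [0, 0, 0], 0], [[0.004, -0.19, 0], [0, 0, 0], 0], [[0.004, -0.21, 0], [0, 0, 0], 0], [[0.004, -0.23, 0], [0, 0, 0], 0], [[0.004, -0.232, 0], [0, 0, 0], 0], [[0.004, -0.232, 0], [0, 0, 0], 0]])

```text
t: 5.25
tool_pos: [0.6474, -0.0309, 0.1806]
tool_rot: [0.497, 0.502, -0.501, -0.5]
ft_force: [1.9, 5.5, -6.2]
opening: 0.0158
```

Request:
send_rows(moves=[[[0, 0, 0], [0, 0, 0], 0], [[0, 0, 0], [0, 0, 0], 0], [[0, 0, 0], [0, 0, 0], 0]])

```text
t: 5.62
tool_pos: [0.6474, -0.0309, 0.1803]
tool_rot: [0.497, 0.502, -0.501, -0.5]
ft_force: [2.6, 4.3, -6.8]
opening: 0.0157
```

Run:
```python
from h import *
from plant import arm
d=arm.capture("side")
cv2.imwrite("pics/g2.png",cv2.resize(d["frame"][110:270,210:370],(640,640))[:600])
for q in(0,.045,.09,.115): print(q,[np.round(proj(d,(.615,y,q+.022))-[210,110],1)*4 for y in(.167,-.232)])
```

```text
0 [array([291.2, 572.4]), array([499.2, 261.2])]
0.045 [array([288.4, 537.6]), array([500.4, 225.6])]
0.09 [array([285.2, 501.2]), array([501.6, 188.4])]
0.115 [array([283.2, 480.4]), array([502.4, 167.2])]
```

View pics/g2.png

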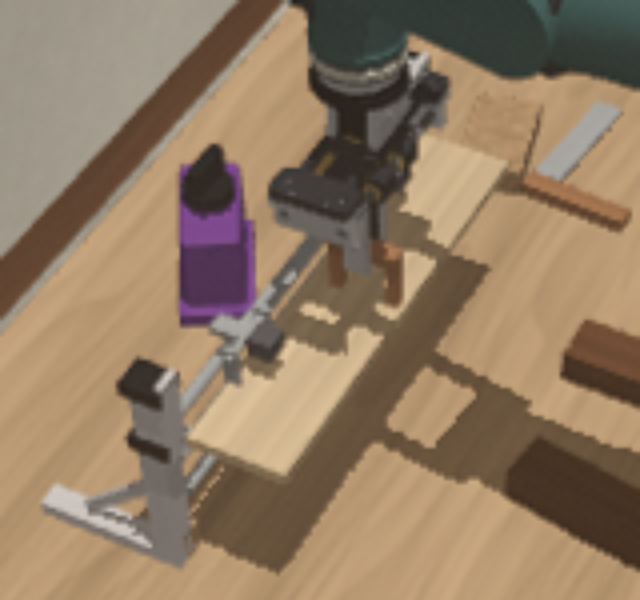

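The near front corner is at crop (285,478), which matches section ≈0.115, so it is raised past the top rung. I'll lower it.

Request:
send_rows(moves=[[[0, 0.02, 0], [0, 0, 0], 0], [[0, 0.035, 0], [0, 0, 0], 0], [[0, 0.045, 0], [0, 0, 0], 0], [[0, 0.052, 0], [0, 0, 0], 0], [[0, 0.052, 0], [0, 0, 0], 0], [[0, 0.052, 0], [0, 0, 0], 0]])

```text
t: 6.42
tool_pos: [0.6475, -0.031, 0.1566]
tool_rot: [0.498, 0.502, -0.501, -0.499]
ft_force: [-0.0, 2.7, -0.4]
opening: 0.016
```

Request:
send_rows(moves=[[[0, 0, 0], [0, 0, 0], 0.7], [[0, 0, 0], [0, 0, 0], 0.7], [[0, 0, 0], [0, 0, 0], 0.7], [[0, 0, 0], [0, 0, 0], 0.7], [[0, 0, 0], [0, 0, 0], 0.7], [[0, 0, 0], [0, 0, 0], 0.7], [[0, 0, 0], [0, 0, 0], 0.7], [[0, -0.12, 0], [0, 0, 0], 0.7], [[0, -0.18, 0], [0, 0, 0], 0.7], [[0, -0.18, 0], [0, 0, 0], 0.7]])

```text
t: 7.68
tool_pos: [0.649, -0.0332, 0.2504]
tool_rot: [0.501, 0.503, -0.5, -0.497]
ft_force: [-0.2, -0.3, 0.8]
opening: 0.0656
```

```bash
python3 - <<'E'
from h import *
from plant import arm
d=arm.capture("side")
cv2.imwrite("pics/g3.png",cv2.resize(d["frame"][110:270,210:370],(640,640))[:600])
c=arm.capture("top")
for b in blanks(c,.03): print(*b)
E
python3 go.py .35 -.2 .25 90
```

```text
[371. 253.] [ 443. -161.] [ 50. 142.] 179.0
[188. 244.] [453. 367.] [ 57. 145.] 13.1
[319.  37.] [1115.    7.] [  38. 2015.] 90.0
t 7.78 tcp [ 0.6473 -0.033   0.2452] jaw deg 90.3 tilt [-0.001  0.    -1.   ] j6 -1.71 open 0.06539453024250336
shift [-0.331, -0.009, 0.596] turn [-0.002, 0.006, 0.0]
shift [-0.331, -0.009, 0.596] turn [0.001, -3.994, 0.003]
```

View pics/g3.png

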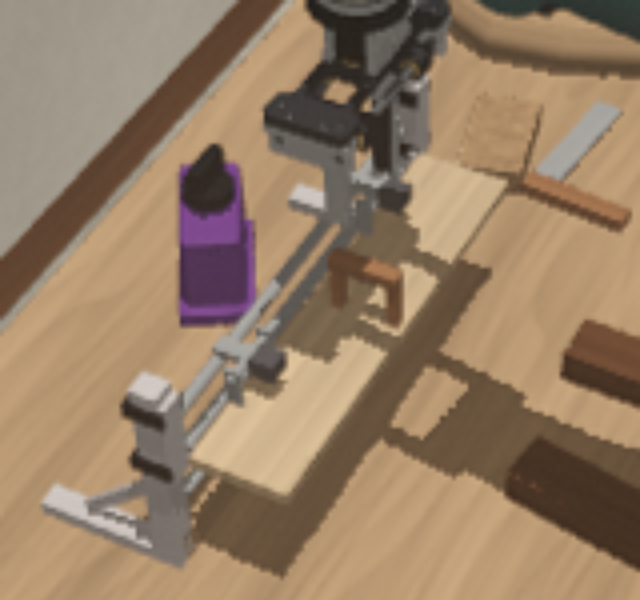

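The near corner is now at (287,497), so section ≈0.090 with the hooks seated. Next the cap, which also clears the view of the blanks.

Request:
send_rows(moves=[[[-0.72, 0, 0.39], [0, 1, 0], 1], [[-0.72, 0, 0.39], [0, 1, 0], 1], [[-0.72, 0, 0.39], [0, 1, 0], 1], [[-0.72, 0, 0.39], [0, 1, 0], 1], [[-0.72, 0, 0.39], [0, 1, 0], 1], [[-0.72, 0, 0.39], [0, 1, 0], 1], [[-0.72, 0, 0.39], [0, 1, 0], 1], [[-0.72, 0, 0.39], [0, 1, 0], 1], [[-0.72, 0, 0.39], [0, 1, 0], 1]])

```text
t: 8.9
tool_pos: [0.4542, -0.393, 0.2444]
tool_rot: [-0.651, -0.272, 0.273, 0.654]
ft_force: [0.6, 0.4, 0.1]
opening: 0.0937
```

Request:
send_rows(moves=[[[0, 0, 0], [0, 1, 0], 1], [[0, 0, 0], [0, 1, 0], 1], [[0, 0, 0], [0, 1, 0], 1], [[0, 0, 0], [0, 1, 0], 1], [[0, 0, 0], [0, 1, 0], 1]])

```text
t: 9.52
tool_pos: [0.4552, -0.3923, 0.2459]
tool_rot: [-0.707, -0.003, 0.003, 0.707]
ft_force: [0.3, 0.1, 0.7]
opening: 0.0937
```

Request:
send_rows(moves=[[[0, 0, 0], [0, 0.97, 0], 1], [[0, 0, 0], [0, 0.97, 0], 1], [[0, 0, 0], [0, 0.97, 0], 1], [[0, 0, 0], [0, 0.97, 0], 1], [[0, 0, 0], [0, 0.97, 0], 1]])

```text
t: 10.15
tool_pos: [0.4548, -0.3931, 0.2462]
tool_rot: [-0.658, 0.26, -0.26, 0.658]
ft_force: [-0.2, -0.5, -1.0]
opening: 0.0942
```

```bash
python3 go.py .450 -.394 .124 -44
python3 - <<'E'
from h import *
from plant import arm
d=arm.capture("side")
cv2.imwrite("pics/c1.png",cv2.resize(d["frame"][80:210,330:480],(690,598)))
c=arm.capture("top"); cv2.imwrite("pics/top2.png",c["frame"])
for b in blanks(c,.03): print(*b)
E
```

```text
t 10.15 tcp [ 0.4548 -0.3931  0.2462] jaw deg -43.1 tilt [-0.     0.001 -1.   ] j6 -0.05 open 0.09415285864375234
shift [-0.006, 0.244, -0.008] turn [-0.0, 0.02, -0.001]
shift [-0.006, 0.244, -0.008] turn [-0.001, -3.98, 0.001]
[318. 256.] [429.  -9.] [ 49. 142.] 169.7
[372. 257.] [ 432. -163.] [ 57. 161.] 1.6
[188. 245.] [453. 367.] [ 57. 145.] 13.4
[318.  37.] [1114.    7.] [  38. 2014.] 90.0
```

View pics/c1.png

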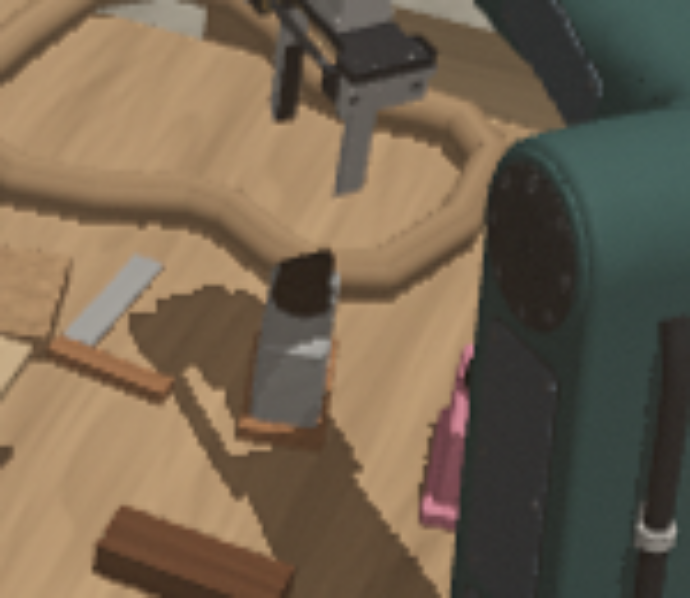

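The cap at (305,285) lies below the open jaws. I'll descend, close and check the opening (expect 14 mm).

Request:
send_rows(moves=[[[-0.006, 0.1, -0.008], [0, 0.02, 0], 1], [[-0.006, 0.18, -0.008], [0, 0.02, 0], 1], [[-0.006, 0.225, -0.008], [0, 0.02, 0], 1], [[-0.006, 0.244, -0.008], [0, 0.02, 0], 1], [[-0.006, 0.244, -0.008], [0, 0.02, 0], 1]])

```text
t: 10.88
tool_pos: [0.4495, -0.3946, 0.1243]
tool_rot: [-0.655, 0.266, -0.266, 0.655]
ft_force: [0.2, -0.5, -0.3]
opening: 0.0939
```

Request:
send_rows(moves=[[[0, 0, 0], [0, 0, 0], 0], [[0, 0, 0], [0, 0, 0], 0], [[0, 0, 0], [0, 0, 0], 0], [[0, 0, 0], [0, 0, 0], 0], [[0, 0, 0], [0, 0, 0], 0], [[0, 0, 0], [0, 0, 0], 0], [[0, 0, 0], [0, 0, 0], 0], [[0, 0, 0], [0, 0, 0], 0], [[0, 0, 0], [0, 0, 0], 0], [[0, 0, 0], [0, 0, 0], 0]])

```text
t: 12.12
tool_pos: [0.4496, -0.395, 0.1244]
tool_rot: [0.655, -0.266, 0.267, -0.655]
ft_force: [0.6, -0.3, -1.1]
opening: 0.0138
```

Request:
send_rows(moves=[[[0, 0, 0], [0, 0.17, 0], 0], [[0, 0, 0], [0, 0.34, 0], 0], [[0, 0, 0], [0, 0.51, 0], 0], [[0, 0, 0], [0, 0.68, 0], 0], [[0, 0, 0], [0, 0.85, 0], 0], [[0, 0, 0], [0, 1, 0], 0], [[0, 0, 0], [0, 1, 0], 0]])

```text
t: 13.0
tool_pos: [0.45, -0.3958, 0.1245]
tool_rot: [0.504, -0.496, 0.497, -0.503]
ft_force: [2.2, -4.4, -2.2]
opening: 0.014
```

Request:
send_rows(moves=[[[0, 0, 0], [0, 0.17, 0], 0], [[0, 0, 0], [0, 0.34, 0], 0], [[0, 0, 0], [0, 0.51, 0], 0], [[0, 0, 0], [0, 0.68, 0], 0], [[0, 0, 0], [0, 0.85, 0], 0], [[0, 0, 0], [0, 1, 0], 0], [[0, 0, 0], [0, 1, 0], 0]])

```text
t: 13.88
tool_pos: [0.4496, -0.3967, 0.1244]
tool_rot: [0.275, -0.65, 0.653, -0.275]
ft_force: [2.6, -5.7, -2.7]
opening: 0.0137
```

```bash
python3 go.py .450 -.394 .124 -166; python3 -c "
from plant import arm;s=arm.get_state();print(s['torque'],s['ft_force'])"
```

```text
t 13.88 tcp [ 0.4496 -0.3967  0.1244] jaw deg -134.2 tilt [ 0.001 -0.004 -1.   ] j6 1.53 open 0.013724697735357545
shift [-0.004, 0.001, -0.003] turn [-0.005, 0.706, 0.001]
shift [-0.004, 0.001, -0.003] turn [0.002, -3.294, 0.006]
[-0.95823859 -0.27179704 -0.05208608] [ 2.57083562 -5.66424371 -2.72256526]
```

Request:
send_rows(moves=[[[0, 0, 0], [0, 0.17, 0], 0], [[0, 0, 0], [0, 0.34, 0], 0], [[0, 0, 0], [0, 0.5, 0], 0], [[0, 0, 0], [0, 0.62, 0], 0], [[0, 0, 0], [0, 0.7, 0], 0], [[0, 0, 0], [0, 0.75, 0], 0], [[0, 0, 0], [0, 0.75, 0], 0]])

```text
t: 14.75
tool_pos: [0.4491, -0.397, 0.1244]
tool_rot: [0.075, -0.702, 0.705, -0.074]
ft_force: [1.3, -7.0, -2.4]
opening: 0.0135
```

```bash
python3 go.py .450 -.394 .124 -166; python3 -c "
from plant import arm;s=arm.get_state();print(s['torque'],s['ft_force'])"
```

```text
t 14.75 tcp [ 0.4491 -0.397   0.1244] jaw deg -167.9 tilt [-0.    -0.004 -1.   ] j6 2.11 open 0.013537572883703396
shift [-0.003, 0.001, -0.005] turn [-0.005, -0.042, 0.002]
shift [-0.003, 0.001, -0.005] turn [-0.002, 3.958, -0.008]
[-1.11695111 -0.05688304  0.31958412] [ 1.31334568 -7.0412892  -2.40747454]
```

Request:
send_rows(moves=[[[0, 0, 0], [0, 0.06, 0], 0], [[0, 0, 0], [0, 0.12, 0], 0], [[0, 0, 0], [0, 0.12, 0], 0]])

```text
t: 15.12
tool_pos: [0.449, -0.3967, 0.1245]
tool_rot: [0.042, -0.705, 0.707, -0.041]
ft_force: [0.4, -6.7, -2.6]
opening: 0.0148
```

```bash
python3 go.py .450 -.394 .124 -166; python3 -c "
from plant import arm;s=arm.get_state();print(s['torque'],s['ft_force'])"
```

```text
t 15.12 tcp [ 0.449  -0.3967  0.1245] jaw deg -173.2 tilt [-0.001 -0.004 -1.   ] j6 2.21 open 0.014828074939600897
shift [-0.003, 0.001, -0.005] turn [-0.005, -0.161, 0.002]
shift [-0.003, 0.001, -0.005] turn [-0.003, 3.839, -0.007]
[-0.96338161  0.08683239  0.68180427] [ 0.40201166 -6.69279699 -2.64747173]
```

The torque has risen to 0.68 N m and the jaws are working against the stop, so the cap is tight. I'll release and rise.

Request:
send_rows(moves=[[[0, 0, 0], [0, -0.1, 0], 0.5], [[0, 0, 0], [0, -0.1, 0], 0.5], [[0, 0, 0], [0, -0.1, 0], 0.5], [[0, 0, 0], [0, -0.1, 0], 0.5], [[0, 0, 0], [0, -0.1, 0], 0.5], [[0, -0.12, 0], [0, -0.1, 0], 0.7], [[0, -0.22, 0], [0, -0.1, 0], 0.7], [[0, -0.22, 0], [0, -0.8, 0], 0.7], [[0, -0.22, 0], [0, -0.8, 0], 0.7], [[0, -0.22, 0], [0, -0.8, 0], 0.7]])

```text
t: 16.38
tool_pos: [0.4495, -0.3948, 0.2346]
tool_rot: [0.259, -0.658, 0.658, -0.259]
ft_force: [0.1, 0.9, 0.5]
opening: 0.0661
```

```bash
python3 - <<'E'
from h import *
from plant import arm
d=arm.capture("side");c=arm.capture("top"); cv2.imwrite("pics/top3.png",c["frame"]);cv2.imwrite("pics/side3.png",d["frame"])
for b in blanks(c,.03): print(*b)
for b in blanks(d,.0175): print(*b)
E
python3 go.py .384 -.159 .10 -91.5
```

```text
[318. 256.] [429.  -9.] [ 49. 142.] 169.8
[371. 254.] [ 443. -160.] [ 49. 140.] 0.3
[189. 245.] [453. 367.] [ 57. 146.] 13.5
[319.  37.] [1114.    7.] [  37. 2014.] 90.0
[298. 326.] [453. 373.] [ 65. 148.] 13.3
[358. 236.] [428.  -8.] [ 72. 156.] 170.4
[372. 203.] [ 442. -163.] [ 80. 150.] 0.5
[541.  62.] [   58. -1375.] [210. 535.] 30.6
[192. 203.] [ 930. -205.] [ 212. 2181.] 90.0
[527.  42.] [  153. -1546.] [259. 444.] 11.8
t 16.48 tcp [ 0.4494 -0.3947  0.2344] jaw deg -137.4 tilt [-0.  0. -1.] j6 1.58 open 0.06566946319983442
shift [-0.223, 0.269, -0.436] turn [0.0, -1.021, -0.0]
shift [-0.223, 0.269, -0.436] turn [0.0, 2.979, 0.0]
```

View pics/top3.png

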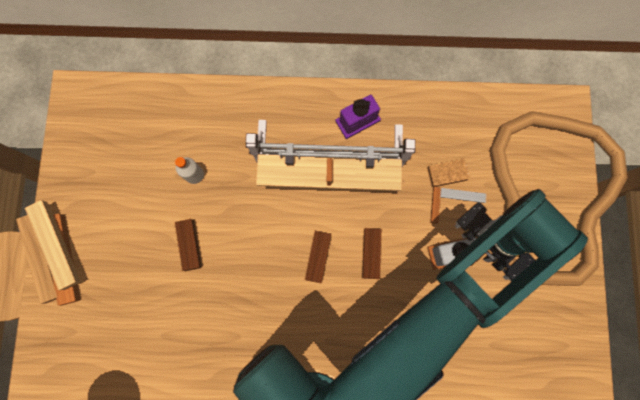

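Cleared view: just three blanks (318,256), (371,254), (189,245); the shelf is still up. Now the blank at (371,254).

Request:
send_rows(moves=[[[-0.223, 0, -0.436], [0, -1, 0], 0.85], [[-0.223, 0, -0.436], [0, -1, 0], 0.85], [[-0.223, 0, -0.436], [0, -1, 0], 0.85], [[-0.223, 0, -0.436], [0, -1, 0], 0.85], [[-0.223, 0.2, -0.436], [0, -1, 0], 0.85], [[-0.223, 0.3, -0.436], [0, -1, 0], 0.85], [[-0.223, 0.3, -0.436], [0, -1, 0], 0.85]])

```text
t: 17.35
tool_pos: [0.3815, -0.1571, 0.0805]
tool_rot: [-0.489, 0.513, -0.509, 0.488]
ft_force: [0.4, -0.1, 0.1]
opening: 0.0799
```

```bash
python3 go.py .383 -.161 .007 -90
```

```text
t 17.35 tcp [ 0.3815 -0.1571  0.0805] jaw deg -92.6 tilt [-0.005  0.003 -1.   ] j6 1.09 open 0.07987490486934888
shift [0.008, 0.147, 0.004] turn [0.007, -0.057, -0.004]
shift [0.008, 0.147, 0.004] turn [0.006, 3.943, 0.011]
```

Request:
send_rows(moves=[[[0.008, 0.07, 0.004], [0.005, -0.05, 0], 0.85], [[0.008, 0.12, 0.004], [0.005, -0.05, 0], 0.85], [[0.008, 0.147, 0.004], [0.005, -0.05, 0], 0.85], [[0.008, 0.147, 0.004], [0.005, -0.05, 0], 0.3], [[0.008, 0.147, 0.004], [0.005, -0.05, 0], 0.3], [[0.008, 0.147, 0.004], [0.005, -0.05, 0], 0.3], [[0.008, 0.147, 0.004], [0.005, -0.05, 0], 0.3], [[0.008, 0.147, 0.004], [0.005, -0.05, 0], 0.3], [[0.008, 0.147, 0.004], [0.005, -0.05, 0], 0.3]])

```text
t: 18.48
tool_pos: [0.3866, -0.1631, 0.012]
tool_rot: [0.498, -0.499, 0.502, -0.501]
ft_force: [-0.1, 1.4, 6.2]
opening: 0.0496
```

```bash
python3 go.py .555 -.161 .0075 -90
```

```text
t 18.48 tcp [ 0.3866 -0.1631  0.012 ] jaw deg -90.2 tilt [ 0.006 -0.    -1.   ] j6 1.04 open 0.049625435521753074
shift [-0.005, 0.011, 0.337] turn [-0.007, -0.004, 0.001]
shift [-0.005, 0.011, 0.337] turn [-0.001, 3.996, -0.011]
```

Request:
send_rows(moves=[[[0, -0.008, 0.04], [0, 0, 0], 0.3], [[0, -0.008, 0.1], [0, 0, 0], 0.3], [[0, -0.008, 0.16], [0, 0, 0], 0.3], [[0, -0.008, 0.22], [0, 0, 0], 0.3], [[0, -0.008, 0.27], [0, 0, 0], 0.3], [[0, -0.008, 0.31], [0, 0, 0], 0.3], [[0, -0.008, 0.34], [0, 0, 0], 0.3], [[0, -0.008, 0.35], [0, 0, 0], 0.3], [[0, -0.008, 0.35], [0, 0, 0], 0.3]])

```text
t: 19.6
tool_pos: [0.5605, -0.1634, 0.0153]
tool_rot: [0.499, -0.5, 0.501, -0.5]
ft_force: [-0.0, 1.0, -1.9]
opening: 0.0497
```

```bash
python3 go.py .562 -.161 .0075 -90;  python3 - <<'E'
from h import *
from plant import arm
d=arm.capture("side"); cv2.imwrite("pics/b2.png",cv2.resize(d["frame"][100:280,220:420],(660,594)))
E
```

```text
t 19.6 tcp [ 0.5605 -0.1634  0.0153] jaw deg -90.2 tilt [ 0.003  0.    -1.   ] j6 1.19 open 0.04971855564477543
shift [-0.005, 0.016, 0.003] turn [-0.004, -0.004, -0.0]
shift [-0.005, 0.016, 0.003] turn [0.0, 3.996, -0.006]
```

View pics/b2.png

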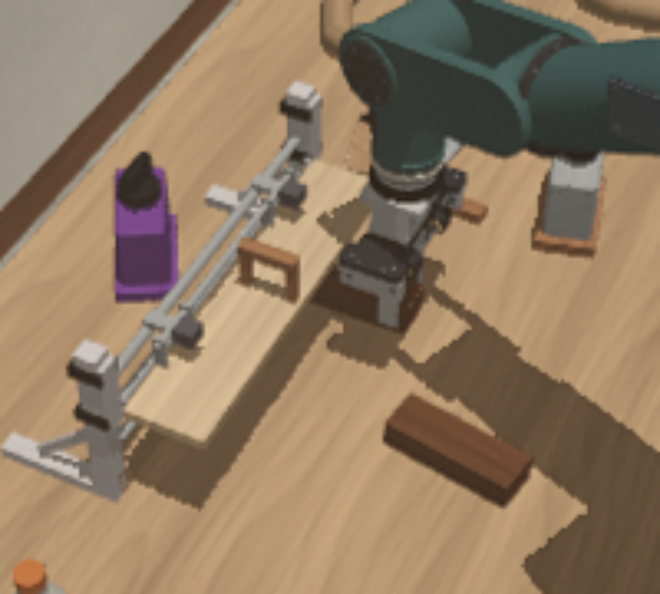

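The blank (crop (355,295)) is in under the shelf and is carried about 3 mm up. I'll lower it, release, back off, close and push.

Request:
send_rows(moves=[[[0, 0.009, 0], [0, 0, 0], 0.3], [[0, 0.009, 0], [0, 0, 0], 0.65], [[0, 0.009, 0], [0, 0, 0], 0.65], [[0, 0.009, 0], [0, 0, 0], 0.65], [[0, -0.1, 0], [0, 0, 0], 0.65], [[0, -0.1, -0.1], [0, 0, 0], 0], [[0, -0.1, -0.13], [0, 0, 0], 0], [[0, -0.1, -0.13], [0, 0, 0], 0], [[0, -0.1, -0.13], [0, 0, 0], 0], [[0, -0.1, -0.13], [0, 0, 0], 0]])

```text
t: 20.9
tool_pos: [0.4964, -0.1633, 0.065]
tool_rot: [0.498, -0.5, 0.502, -0.5]
ft_force: [-1.5, 0.8, -0.0]
opening: 0.0144
```

```bash
python3 go.py .55 -.163 .018 -90;  python3 - <<'E'
from h import *
from plant import arm
d=arm.capture("side"); c=arm.capture("top")
for x in(d,c):
  for b in blanks(x,.0175): print(*b)
E
```

```text
t 20.9 tcp [ 0.4964 -0.1633  0.065 ] jaw deg -90.1 tilt [ 0.004  0.    -1.   ] j6 1.15 open 0.01444401307465688
shift [-0.001, 0.094, 0.107] turn [-0.005, -0.003, -0.0]
shift [-0.001, 0.094, 0.107] turn [0.0, 3.997, -0.008]
[298. 326.] [452. 373.] [ 65. 149.] 14.1
[358. 236.] [428.  -8.] [ 72. 154.] 170.2
[332. 190.] [ 595. -166.] [ 81. 115.] 0.1
[541.  62.] [   59. -1375.] [210. 535.] 30.5
[193. 202.] [ 930. -205.] [ 212. 2181.] 90.0
[527.  42.] [  153. -1546.] [260. 444.] 11.7
[318. 257.] [430.  -8.] [ 50. 144.] 170.4
[189. 244.] [454. 371.] [ 58. 147.] 13.2
[319.  37.] [1122.    7.] [  38. 2033.] 90.0
```

Request:
send_rows(moves=[[[0, 0.09, 0], [0, 0, 0], 0], [[0, 0.09, 0], [0, 0, 0], 0], [[0, 0.09, 0.05], [0, 0, 0], 0], [[0, 0.09, 0.075], [0, 0, 0], 0], [[0, 0.09, 0.09], [0, 0, 0], 0], [[0, 0.09, 0.105], [0, 0, 0], 0], [[0, 0.09, 0.115], [0, 0, 0], 0], [[0, 0.09, 0.122], [0, 0, 0], 0], [[0, 0.09, 0.122], [0, 0, 0], 0]])

```text
t: 22.12
tool_pos: [0.5516, -0.1634, 0.0209]
tool_rot: [-0.501, 0.503, -0.498, 0.497]
ft_force: [-14.9, -0.3, 10.3]
opening: 0.0005
```

Firm contact at the stop (15 N). I'll back off and go to the second blank, (318,256).

Request:
send_rows(moves=[[[0, 0, -0.06], [0, 0, 0], 0], [[0, -0.15, -0.06], [0, 0, 0], 0], [[0, -0.15, -0.3], [0, 0, 0], 0.85], [[-0.33, -0.15, -0.36], [0, 0.22, 0], 0.85], [[-0.33, -0.15, -0.36], [0, 0.22, 0], 0.85], [[-0.33, -0.15, -0.36], [0, 0.22, 0], 0.85], [[-0.33, -0.15, -0.36], [0, 0.22, 0], 0.85], [[-0.33, -0.15, -0.36], [0, 0.22, 0], 0.85], [[-0.33, -0.15, -0.36], [0, 0.22, 0], 0.85]])

```text
t: 23.25
tool_pos: [0.3778, 0.0011, 0.095]
tool_rot: [0.453, -0.541, 0.543, -0.455]
ft_force: [-0.1, -0.6, 0.7]
opening: 0.0669
```

```bash
python3 go.py .370 .001 .011 -99.8;  python3 - <<'E'
from h import *
from plant import arm
d=arm.capture("side"); c=arm.capture("top")
for x in(d,c):
  for b in blanks(x,.0175 if x is d else .03)[:4]: print(*b)
E
```

```text
t 23.25 tcp [0.3778 0.0011 0.095 ] jaw deg -100.2 tilt [ 0.004 -0.    -1.   ] j6 1.6 open 0.06693024874169537
shift [0.003, 0.168, -0.016] turn [-0.006, -0.008, -0.001]
shift [0.003, 0.168, -0.016] turn [0.001, 3.992, -0.009]
[298. 326.] [452. 373.] [ 65. 150.] 13.7
[359. 237.] [428.  -7.] [ 76. 154.] 172.8
[329. 189.] [ 605. -167.] [82. 95.] 1.2
[540.  62.] [   60. -1374.] [210. 538.] 30.5
[321. 242.] [475. -17.] [52. 63.] 75.7
[189. 244.] [453. 367.] [ 59. 146.] 12.7
[372. 201.] [ 595. -164.] [50. 70.] 0.7
[319.  37.] [1115.    7.] [  38. 2014.] 90.0
```

Request:
send_rows(moves=[[[0.003, 0.08, -0.014], [0, 0, 0], 0.9], [[0.003, 0.08, -0.014], [0, 0, 0], 0.9], [[0.003, 0.13, -0.014], [0, 0, 0], 0.9], [[0.003, 0.163, -0.014], [0, 0, 0], 0.9], [[0.003, 0.163, -0.014], [0, 0, 0], 0.3], [[0.003, 0.163, -0.014], [0, 0, 0], 0.3], [[0.003, 0.163, -0.014], [0, 0, 0], 0.3], [[0.003, 0.163, -0.014], [0, 0, 0], 0.3], [[0.003, 0.163, -0.014], [0, 0, 0], 0.3], [[0.003, 0.163, -0.014], [0, 0, 0], 0.3]])

```text
t: 24.6
tool_pos: [0.3709, 0.0019, 0.0143]
tool_rot: [0.453, -0.541, 0.543, -0.456]
ft_force: [-0.3, 1.5, 6.3]
opening: 0.0496
```

```bash
python3 go.py .562 .0 .016 -90
```

```text
t 24.6 tcp [0.3709 0.0019 0.0143] jaw deg -100.1 tilt [ 0.006  0.    -1.   ] j6 1.6 open 0.049641608192600814
shift [-0.063, -0.001, 0.377] turn [-0.007, -0.224, -0.001]
shift [-0.063, -0.001, 0.377] turn [0.001, 3.776, -0.011]
```

Request:
send_rows(moves=[[[0, -0.01, 0.03], [0, -0.1, 0], 0.3], [[-0.015, -0.01, 0.09], [0, -0.224, 0], 0.3], [[-0.03, -0.01, 0.16], [0, -0.224, 0], 0.3], [[-0.04, -0.01, 0.22], [0, -0.224, 0], 0.3], [[-0.05, -0.01, 0.28], [0, -0.224, 0], 0.3], [[-0.06, -0.01, 0.33], [0, -0.224, 0], 0.3], [[-0.063, -0.01, 0.36], [0, -0.224, 0], 0.3], [[-0.063, -0.01, 0.377], [0, -0.224, 0], 0.3], [[-0.063, -0.01, 0.377], [0, -0.224, 0], 0.3]])

```text
t: 25.72
tool_pos: [0.5609, -0.0003, 0.0188]
tool_rot: [0.499, -0.499, 0.501, -0.501]
ft_force: [-1.1, 0.2, -1.3]
opening: 0.0497
```

```bash
python3 go.py .562 .0 .012 -90;  python3 - <<'E'
from h import *
from plant import arm
d=arm.capture("side")
for b in blanks(d,.0175)[:4]: print(*b)
E
```

```text
t 25.73 tcp [ 5.609e-01 -3.000e-04  1.880e-02] jaw deg -90.0 tilt [ 0.003 -0.    -1.   ] j6 1.47 open 0.04974772475135242
shift [-0.001, 0.014, 0.002] turn [-0.004, 0.0, 0.0]
shift [-0.001, 0.014, 0.002] turn [0.0, -4.0, 0.006]
[298. 326.] [452. 372.] [ 65. 149.] 13.6
[541.  62.] [   59. -1375.] [210. 535.] 30.5
[192. 203.] [ 930. -205.] [ 212. 2181.] 90.0
[527.  42.] [  153. -1547.] [258. 445.] 11.8
```

Request:
send_rows(moves=[[[0, 0.01, 0], [0, 0, 0], 0.3], [[0, 0.01, 0], [0, 0, 0], 0.65], [[0, 0.01, 0], [0, 0, 0], 0.65], [[0, 0.01, 0], [0, 0, 0], 0.65], [[0, -0.1, 0], [0, 0, 0], 0.65], [[0, -0.1, -0.1], [0, 0, 0], 0], [[0, -0.1, -0.13], [0, 0, 0], 0], [[0, -0.1, -0.13], [0, 0, 0], 0], [[0, -0.1, -0.13], [0, 0, 0], 0], [[0, -0.1, -0.13], [0, 0, 0], 0]])

```text
t: 27.02
tool_pos: [0.4969, -0.0002, 0.0686]
tool_rot: [-0.499, 0.499, -0.501, 0.501]
ft_force: [0.5, -0.6, 0.3]
opening: 0.0146
```

Request:
send_rows(moves=[[[0, 0.09, 0], [0, 0, 0], 0], [[0, 0.09, 0], [0, 0, 0], 0], [[0, 0.09, 0.05], [0, 0, 0], 0], [[0, 0.09, 0.075], [0, 0, 0], 0], [[0, 0.09, 0.09], [0, 0, 0], 0], [[0, 0.09, 0.105], [0, 0, 0], 0], [[0, 0.09, 0.115], [0, 0, 0], 0], [[0, 0.09, 0.122], [0, 0, 0], 0], [[0, 0.09, 0.122], [0, 0, 0], 0]])

```text
t: 28.15
tool_pos: [0.5525, -0.0001, 0.0243]
tool_rot: [0.502, -0.502, 0.498, -0.498]
ft_force: [-13.4, -0.4, 9.6]
opening: 0.0002
```

Request:
send_rows(moves=[[[0, 0, -0.06], [0, 0, 0], 0], [[0, -0.18, -0.06], [0, 0, 0], 0], [[0, -0.18, -0.3], [0, 0, 0], 0.9], [[-0.7, -0.18, -0.315], [0, -0.29, 0], 0.9], [[-0.7, -0.18, -0.315], [0, -0.29, 0], 0.9], [[-0.7, -0.18, -0.315], [0, -0.29, 0], 0.9], [[-0.7, -0.18, -0.315], [0, -0.29, 0], 0.9], [[-0.7, -0.18, -0.315], [0, -0.29, 0], 0.9], [[-0.7, -0.18, -0.315], [0, -0.29, 0], 0.9], [[-0.7, -0.18, -0.315], [0, -0.29, 0], 0.9]])

```text
t: 29.4
tool_pos: [0.3986, 0.3526, 0.1136]
tool_rot: [-0.553, 0.438, -0.44, 0.556]
ft_force: [0.7, -0.6, 0.3]
opening: 0.0769
```

```bash
python3 go.py .395 .3535 .0145 -76.8;  python3 - <<'E'
from h import *
from plant import arm
d=arm.capture("side"); c=arm.capture("top")
for x in(d,c):
  for b in blanks(x,.0175 if x is d else .03)[:4]: print(*b)
E
```

```text
t 29.4 tcp [0.3986 0.3526 0.1136] jaw deg -76.7 tilt [ 0.005  0.001 -1.   ] j6 1.96 open 0.07692792069017734
shift [-0.003, 0.198, -0.008] turn [-0.006, 0.003, -0.0]
shift [-0.003, 0.198, -0.008] turn [-0.0, -3.997, 0.01]
[299. 326.] [452. 373.] [ 69. 149.] 12.8
[541.  62.] [   60. -1374.] [210. 538.] 30.5
[192. 203.] [ 930. -205.] [ 212. 2181.] 90.0
[527.  42.] [  153. -1547.] [259. 443.] 11.6
[185. 232.] [487. 375.] [57. 76.] 13.2
[372. 202.] [ 594. -163.] [47. 69.] 0.7
[318. 199.] [596.  -3.] [47. 69.] 1.6
[319.  37.] [1115.    7.] [  38. 2015.] 90.0
```

Request:
send_rows(moves=[[[-0.003, 0.08, -0.008], [0, 0, 0], 0.9], [[-0.003, 0.15, -0.008], [0, 0, 0], 0.9], [[-0.003, 0.194, -0.008], [0, 0, 0], 0.9], [[-0.003, 0.194, -0.008], [0, 0, 0], 0.9], [[-0.003, 0.194, -0.008], [0, 0, 0], 0.3], [[-0.003, 0.194, -0.008], [0, 0, 0], 0.3], [[-0.003, 0.194, -0.008], [0, 0, 0], 0.3], [[-0.003, 0.194, -0.008], [0, 0, 0], 0.3], [[-0.003, 0.194, -0.008], [0, 0, 0], 0.3], [[-0.003, 0.194, -0.008], [0, 0, 0], 0.3]])

```text
t: 30.75
tool_pos: [0.396, 0.3512, 0.0175]
tool_rot: [-0.552, 0.439, -0.441, 0.555]
ft_force: [-1.4, 1.1, 5.5]
opening: 0.0506
```

```bash
python3 go.py .45 .1 .018 -90
```

```text
t 30.75 tcp [0.396  0.3512 0.0175] jaw deg -76.9 tilt [ 0.005  0.002 -1.   ] j6 1.96 open 0.050566309180059575
shift [0.514, -0.001, -0.008] turn [-0.007, 0.29, -0.001]
shift [0.514, -0.001, -0.008] turn [-0.002, -3.71, 0.01]
```

Request:
send_rows(moves=[[[0.0, -0.012, 0], [0, 0, 0], 0.3], [[0.05, -0.012, 0], [0, 0.05, 0], 0.3], [[0.11, -0.012, 0], [0, 0.1, 0], 0.3], [[0.18, -0.012, 0], [0, 0.15, 0], 0.3], [[0.25, -0.012, 0], [0, 0.2, 0], 0.3], [[0.32, -0.012, 0], [0, 0.29, 0], 0.3], [[0.39, -0.012, 0], [0, 0.29, 0], 0.3], [[0.45, -0.012, -0.005], [0, 0.29, 0], 0.3], [[0.5, -0.012, -0.008], [0, 0.29, 0], 0.3], [[0.514, -0.012, -0.008], [0, 0.29, 0], 0.3]])

```text
t: 32.0
tool_pos: [0.4489, 0.0978, 0.0219]
tool_rot: [0.499, -0.5, 0.501, -0.5]
ft_force: [0.1, -0.7, -1.8]
opening: 0.0503
```

```bash
python3 go.py .562 .1 .018 -90
```

```text
t 32.0 tcp [0.4489 0.0978 0.0219] jaw deg -90.1 tilt [ 0.002 -0.001 -1.   ] j6 1.66 open 0.05030198194771815
shift [-0.005, 0.008, 0.226] turn [-0.002, -0.002, 0.001]
shift [-0.005, 0.008, 0.226] turn [-0.001, 3.998, -0.003]
```

Request:
send_rows(moves=[[[0, 0, 0.05], [0, 0, 0], 0.3], [[0, 0, 0.11], [0, 0, 0], 0.3], [[0, 0, 0.16], [0, 0, 0], 0.3], [[0, 0, 0.2], [0, 0, 0], 0.3], [[0, 0, 0.226], [0, 0, 0], 0.3], [[0, 0, 0.226], [0, 0, 0], 0.3], [[0, 0.008, 0.226], [0, 0, 0], 0.3]])

```text
t: 32.88
tool_pos: [0.5621, 0.0995, 0.0191]
tool_rot: [-0.499, 0.499, -0.501, 0.501]
ft_force: [-0.2, 0.7, -0.3]
opening: 0.0504
```

Request:
send_rows(moves=[[[0, 0.003, 0], [0, 0, 0], 0.3], [[0, 0.003, 0], [0, 0, 0], 0.65], [[0, 0.003, 0], [0, 0, 0], 0.65], [[0, 0.003, 0], [0, 0, 0], 0.65], [[0, -0.1, 0], [0, 0, 0], 0.65], [[0, -0.1, -0.1], [0, 0, 0], 0], [[0, -0.1, -0.13], [0, 0, 0], 0], [[0, -0.1, -0.13], [0, 0, 0], 0], [[0, -0.1, -0.13], [0, 0, 0], 0], [[0, -0.1, -0.13], [0, 0, 0], 0]])

```text
t: 34.12
tool_pos: [0.4983, 0.0991, 0.0686]
tool_rot: [0.499, -0.499, 0.501, -0.501]
ft_force: [0.5, 1.2, -0.4]
opening: 0.0146
```

```bash
python3 go.py .552 .1 .022 -90
python3 - <<'E'
from h import *
from plant import arm
d=arm.capture("side"); cv2.imwrite("pics/b3.png",cv2.resize(d["frame"][100:280,220:420],(660,594)))
E
```

```text
t 34.12 tcp [0.4983 0.0991 0.0686] jaw deg -90.0 tilt [ 0.004 -0.    -1.   ] j6 1.66 open 0.014604318658085173
shift [-0.002, 0.094, 0.107] turn [-0.005, -0.0, 0.0]
shift [-0.002, 0.094, 0.107] turn [-0.0, 4.0, -0.008]
```

View pics/b3.png

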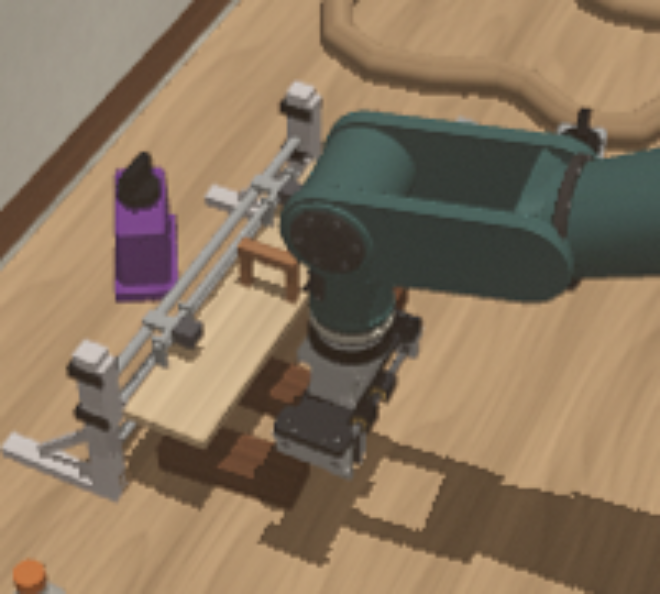

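Third blank (240,465) lies straight under the shelf's near side. I'll push it in, then rise clear and move the arm out of view.

Request:
send_rows(moves=[[[0, 0.09, 0], [0, 0, 0], 0], [[0, 0.09, 0], [0, 0, 0], 0], [[0, 0.09, 0.05], [0, 0, 0], 0], [[0, 0.09, 0.075], [0, 0, 0], 0], [[0, 0.09, 0.09], [0, 0, 0], 0], [[0, 0.09, 0.105], [0, 0, 0], 0], [[0, 0.09, 0.115], [0, 0, 0], 0], [[0, 0.09, 0.12], [0, 0, 0], 0], [[0, 0.09, 0.12], [0, 0, 0], 0]])

```text
t: 35.3
tool_pos: [0.5516, 0.0993, 0.0239]
tool_rot: [0.503, -0.502, 0.497, -0.498]
ft_force: [-15.3, -1.3, 10.3]
opening: 0.0002
```

Request:
send_rows(moves=[[[0, 0, -0.06], [0, 0, 0], 0], [[0, -0.3, -0.1], [0, 0, 0], 0], [[0, -0.4, -0.3], [0, 0, 0], 0], [[-0.7, -0.4, -0.3], [0, 0, 0], 0], [[-0.7, -0.4, -0.3], [0, 0, 0], 0], [[-0.7, -0.4, -0.3], [0, 0, 0], 0], [[-0.7, -0.4, -0.3], [0, 0, 0], 0], [[-0.7, -0.4, -0.3], [0, 0, 0], 0], [[-0.7, -0.4, -0.3], [0, 0, 0], 0], [[-0.7, -0.4, -0.3], [0, 0, 0], 0]])

```text
t: 36.55
tool_pos: [0.4057, 0.4528, 0.2241]
tool_rot: [-0.5, 0.498, -0.499, 0.503]
ft_force: [0.4, -0.4, -0.7]
opening: 0.0007
```

Run:
```python
from h import *
from plant import arm
d=arm.capture("side"); c=arm.capture("top")
for x in(d,c):
  for b in blanks(x,.0175 if x is d else .03)[:6]: print(*b)
f=c["frame"]; up=lambda im,w,h:cv2.resize(im,(w,h),interpolation=cv2.INTER_CUBIC)
cap=cv2.convertScaleAbs(f[230:275,425:485],None,2.5,0)
cv2.imwrite("pics/fin.png",np.vstack([up(f[110:230,235:425],760,480)[60:],np.hstack([up(cap,240,180),up(d["frame"][150:270,220:370],225,180),np.zeros((180,295,3),np.uint8)])]))
cv2.imwrite("pics/capfin.png",up(cap,780,585))
```

```text
[541.  62.] [   60. -1374.] [210. 538.] 30.5
[192. 203.] [ 931. -205.] [ 211. 2181.] 90.0
[527.  42.] [  153. -1547.] [261. 442.] 11.4
[372. 201.] [ 594. -163.] [47. 69.] 0.7
[318. 199.] [596.  -3.] [47. 69.] 1.6
[283. 198.] [598. 102.] [56. 73.] 2.2
[318.  37.] [1114.    7.] [  38. 2015.] 90.0
```

View pics/fin.png

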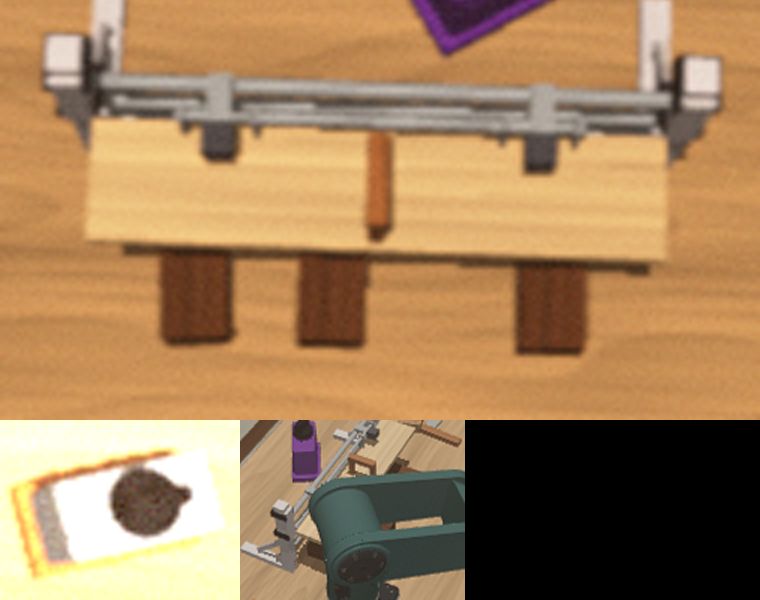

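Run:
```python
from h import *
t=dict(np.load("top0.npz"))
for a in(-76,-70,-64,-58): print(a,proj(t,(.450+.023*np.cos(np.radians(a)),-.3945+.023*np.sin(np.radians(a)),.148)), "seen 471.6 248.2")
```

```text
-76 [472.48340178 247.61110379] seen 471.6 248.2
-70 [472.19227514 246.73388281] seen 471.6 248.2
-64 [471.81294363 245.88728162] seen 471.6 248.2
-58 [471.34962844 245.08050639] seen 471.6 248.2
```

View pics/capfin.png

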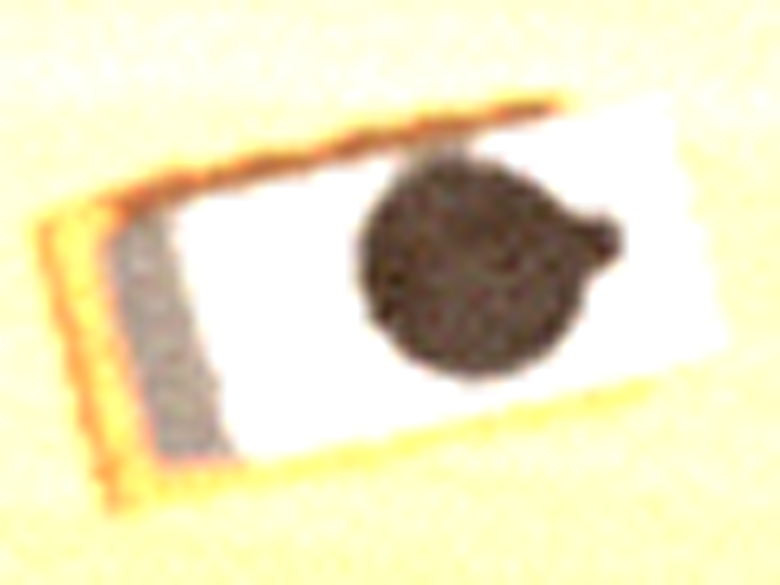

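```bash
python3 -c "
from plant import arm;print(arm.job_done());print(arm.get_state()['t'])"
```

```text
the job is handed in; nothing more can be done
None
the job is handed in; nothing more can be done
```

The job is handed in, at about 37 s of the 210 s allowed. No verdict was reported, so the results below are from my own checks.

- **Shelf:** I lifted the section to about 0.115 m, lowered it onto the top rung and let go. Forces at release were near zero, and the side view put it at about 0.090 m. The last top picture shows it still up.
- **Cap:** I turned it clockwise about 129° until the torque rose to 0.68 N m at the stop. In the last crop the grip bar lies along the tin's long side, within about 1 pixel of the fully tight position.
- **Blanks:** Only three were on the bench. I slid each one in by its outer end, then pushed it to the stop bar until it pushed back with 13–15 N. In the last top view:
  - They lie within about 2.5° of the rack's x.
  - Their rack y is about -130, +30 and +135 mm, inside the ±175 mm limit.
  - Their outer ends stick out of the shelf as expected.
- **Other things on the bench:** I touched none of them, though I did not measure the sanding block, glue bottle or try square again at the end. The arm ended clear of everything.

No check failed or disagreed beyond a few millimetres. Two readings were slightly odd. The tool sat 5–10 mm higher than commanded while gripping blanks, with about 6 N upward. The pushes also showed about 10 N upward. Neither had any visible effect.

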